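# Find the socket for the clamp nut

## Task

Find the socket that fits the hex nut on the heat sink's front stud, the lone one farthest from the fins: the smallest one in the tray that will go right down over that nut, since a bigger one may drop over it but only rattles. Try them on the nut, stand any that you take out and do not need back upright in a tray pocket, and finish still gripping the right socket, seated fully down on the nut, mouth on the plate; do not let go of it. Leave the other things on the bench and in the tray where they are.

Things in the scene. Friction and masses are not known exactly. Their poses are not given: they have to be found in the camera images.
- socket_small: the smallest of three steel sockets, mouth down in a front pocket (which one varies). 50 mm high; origin at the centre of its lower rim, z up. Lower 24 mm: round skirt 23 mm wide; above: solid hex head 24 mm across flats, to grip on two opposite flats. x axis square to a flat; head and mouth have parallel flats. Mouth 20 mm deep, its last 4 mm flared by 1.5 mm all round
- socket_medium: the middle of three steel sockets, mouth down in a front pocket (which one varies). 50 mm high; origin at the centre of its lower rim, z up. Lower 24 mm: round skirt 29 mm wide; above: solid hex head 30 mm across flats, to grip on two opposite flats. x axis square to a flat; head and mouth have parallel flats. Mouth 20 mm deep, its last 4 mm flared by 1.5 mm all round
- socket_large: the largest of three steel sockets, mouth down in a front pocket (which one varies). 50 mm high; origin at the centre of its lower rim, z up. Lower 24 mm: round skirt 36 mm wide; above: solid hex head 37 mm across flats, to grip on two opposite flats. x axis square to a flat; head and mouth have parallel flats. Mouth 20 mm deep, its last 4 mm flared by 1.5 mm all round
- nut_1: one of three steel hex nuts held fast on the heat sink, each on a stud that stands out 4 mm above it. The three are 13, 18 and 24 mm across flats; which of these this one is, is not recorded, and they change places between starts. 12 mm high (bevelled over the top 3 mm), stud tip at 16 mm; origin at the centre of its underside on the plate's top face, z up, x axis square to a flat
- nut_2: one of three steel hex nuts held fast on the heat sink, each on a stud that stands out 4 mm above it. The three are 13, 18 and 24 mm across flats; which of these this one is, is not recorded, and they change places between starts. 12 mm high (bevelled over the top 3 mm), stud tip at 16 mm; origin at the centre of its underside on the plate's top face, z up, x axis square to a flat
- nut_3: one of three steel hex nuts held fast on the heat sink, each on a stud that stands out 4 mm above it. The three are 13, 18 and 24 mm across flats; which of these this one is, is not recorded, and they change places between starts. 12 mm high (bevelled over the top 3 mm), stud tip at 16 mm; origin at the centre of its underside on the plate's top face, z up, x axis square to a flat
- heatsink: fixed aluminium heat sink: plate 150 (x) x 140 (y) x 14 mm, with four upright fins, 50 mm above the plate, along its +x end (from x = +41 mm on), and a chip 5 mm high at the centre. Origin at the centre of the underside, z up. One stud and nut at x = -45 mm, y = 0 (the front one), two at x = +8 mm, y = +46 and -46 mm
- front_stud (a point): where the front stud meets the plate's top face; the nut found here is the one to fit. The mouth of each socket is 1.5 mm wider across flats than the nut it is made for, so the two hexagons must be turned alike to within about 7 degrees. A socket too small for the nut stops with its rim 8 mm or more above the plate
- tray: fixed black pocket tray 118 (x) x 198 (y) x 18 mm, origin at the centre of the underside, z up. Six square pockets 41 mm wide and 12 mm deep (floors 6 mm above the bench); the front row (-x) holds the sockets
- tray_hole0 (a point): front row pocket of the tray, -y end; this point is the centre of its mouth, 12 mm above its floor
- tray_hole1 (a point): front row pocket of the tray, middle; this point is the centre of its mouth, 12 mm above its floor
- tray_hole2 (a point): front row pocket of the tray, +y end; this point is the centre of its mouth, 12 mm above its floor
- tray_hole3 (a point): rear row pocket of the tray, -y end; this point is the centre of its mouth, 12 mm above its floor
- tray_hole4 (a point): rear row pocket of the tray, middle; this point is the centre of its mouth, 12 mm above its floor
- tray_hole5 (a point): rear row pocket of the tray, +y end; this point is the centre of its mouth, 12 mm above its floor
- adapter: small steel square-drive adapter, 28 mm long and 16 mm high, lying in a rear pocket of the tray; a bystander, origin at its underside
- standoff: brass hex standoff, 12 mm across and 19 mm high, standing in a rear pocket of the tray; a bystander, origin at its underside
- beaker: empty greenish glass beaker, 80 mm wide, 100 mm high, standing beyond the heat sink; a bystander, origin at its underside
- vial: amber glass bottle, 40 mm wide, 85 mm high, standing to the right of the tray; a bystander, origin at its underside
- spare_sink: loose finned aluminium block, 70 x 70 x 36 mm, left of the heat sink; a bystander, origin at its underside
- dish: white shallow dish, 80 mm wide, 14 mm high, nearest the robot; a bystander, origin at its underside
- screwdriver: screwdriver, 180 mm long, lying at the right near the robot; a bystander, origin at its underside

How it is judged:
By the outcome, as a careful person would: the job done as asked, in the order asked, and still so for the second after the job is handed in, while the arm keeps its last pose, push and grip.
It also fails if it takes over 72 s, if anything falls off the work surface, if the arm or the gripper's body presses on something with over 40 N, if the wrist force passes 120 N, or if a joint passes its speed limit or range.

## Robot

A 6-joint arm with a two-finger parallel gripper is mounted at the origin on the work surface. World frame = base frame: x ahead of the robot, y to its left, z up, the work surface at z = 0. Lengths are in m, angles in rad, forces in N, time in s.
With the tool pointing down it reaches from about 0.325 to 0.9 m from the base axis. Payload 6.1 kg.
Tool frame: the origin (TCP) lies midway between the tips of the shut fingers; the grasp point (between the pads) lies 19 mm behind it; x points along the fingers, y is the direction in which the jaws open and shut, and the axes are right-handed (so a half turn about x gives the same grasp; the last joint's range is limited). The gripper opens to 85 mm and grips with 20 to 120 N. Pads are 22 mm wide; open, the fingers measure 114 mm over their backs; the gripper's body (76 mm by 85 mm) begins 54 mm behind the grasp point. The pads swing forward as they close: fully open they stand 13 mm farther back than shut.
Start: joints at [-1.474, 0.22, 1.526, -0, 1.395, -0.126], TCP at [0.138, -0.61, 0.196] pointing down, gripper open.
Joint ranges: [-2.98, 2.98], [-0.91, 2.08], [0.09, 2.57], [-1.24, 4.39], [0.2, 2.65], [-2.68, 2.68]. Speed limits (rad/s): [2.57, 2.57, 3.01, 3.14, 3.14, 3.14].

## Interface

Orientations are given as [roll, pitch, yaw] about the fixed x, y, z axes, in that order (R = Rz(yaw) Ry(pitch) Rx(roll)).
In Python, from plant import movep, move_l, set_joints, gripper_to, hold, inverse_kinematics, observe, get_image, get_calibration, Unreachable, job_done gives the robot as it stands. Calls block until the motion is done:
- movep(position, orientation): joint-space move of the TCP to a pose.
- move_l(position, feed=0.15, rotation=None, max_force=None): straight line of the TCP; rotation=None keeps the orientation; feed is the mean speed in m/s. With max_force (N) it stops when the force on the tool has changed by that much, and returns True; else False.
- set_joints(angles): joint-space move.
- gripper_to(opening, f_grip=None): finger opening in m; f_grip is the grip in N (None keeps the last); returns when the fingers have stopped.
- hold(seconds).
- inverse_kinematics(position, orientation): joint angles nearest the present ones, or None.
- observe(): the state.
- get_image(name): name is "scene" or "top"; returns (picture, depth): 384x512x3 uint8, red, green, blue; 384x512 float32, m along the optical axis (not along the pixel's ray), 0 where there is no reading.
- get_calibration(name): a dict with "intrinsics" (3x3 intrinsics, pixels), "dist_coeffs" ([k1, k2, p1, p2, k3] as OpenCV has them; the pictures are not rectified), "world_from_camera" (4x4, takes a point from camera to world coordinates). Camera axes: x right, y down, z forward; pixel columns grow to the right and rows downward; lengths in m; the calibration is good to about 2 mm. A picture is of the moment at which its call begins. get_calibration takes no time and is no camera call.
A pose or a line that the arm cannot do raises Unreachable and nothing moves.
- job_done(): hands the job in, once; it reports no verdict.
The state is a dict: "time_s": time; "q": joint angles; "joint_velocities": joint speeds; "joint_torque": joint torques, N m; "eef_pos": TCP position; "tcp_rot": TCP orientation; "ft_force": force on the tool from outside, world axes, zero at the start; "torque": the same for the moment, N m; "opening": finger opening in m.
Only numpy, scipy, OpenCV 4.12 (cv2) and the standard library are available. Lean on these libraries where they do the work, as an engineer would, in place of code of your own. Each camera call takes 0.05 s, during which the arm holds its last target. There are 200 camera calls.

## Working session

There is one attempt and no reset: what is moved stays moved. The work goes in short steps, each a Python script; the robot and the scene stay as the last script left them, time stands still between calls to the robot, and variables do not carry over. Pictures are saved under pics/ and viewed, about 8 in all and at most 12, crops included, and the job is handed in when it is done.

```bash
ls; mkdir -p pics; python3 - <<'E'
from plant import *
import numpy as np, cv2
for n in ("top","scene"):
    im,d=get_image(n); c=get_calibration(n)
    np.savez(f"{n}.npz",im=im,d=d)
    cv2.imwrite(f"pics/{n}0.png",cv2.resize(im[:,:,::-1],(800,600),interpolation=cv2.INTER_CUBIC))
    print(n,c)
print(observe())
E
```

```text
pics
top {'intrinsics': array([[435.9452339 ,   0.        , 251.00469356],
       [  0.        , 435.9452339 , 194.99057014],
       [  0.        ,   0.        ,   1.        ]]), 'dist_coeffs': array([-0.08350595,  0.        ,  0.        ,  0.        ,  0.        ]), 'world_from_camera': array([[ 0.01572702, -0.98494818,  0.1721329 ,  0.30579319],
       [-0.99982179, -0.01369338,  0.01299551, -0.00891795],
       [-0.01044283, -0.17230661, -0.98498801,  1.62211472],
       [ 0.        ,  0.        ,  0.        ,  1.        ]])}
scene {'intrinsics': array([[438.49961811,   0.        , 248.59082161],
       [  0.        , 438.49961811, 194.44194509],
       [  0.        ,   0.        ,   1.        ]]), 'dist_coeffs': array([0.05933838, 0.        , 0.        , 0.        , 0.        ]), 'world_from_camera': array([[ 0.14540961,  0.70000993, -0.69917247,  1.57429145],
       [ 0.98931808, -0.11022242,  0.09539788, -0.13216199],
       [-0.01028502, -0.70557574, -0.70855988,  1.05277372],
       [ 0.        ,  0.        ,  0.        ,  1.        ]])}
{'time_s': 0.1, 'q': array([-1.47406642e+00,  2.21133675e-01,  1.52749728e+00,  2.10182947e-05,
        1.39470147e+00, -1.26099515e-01]), 'joint_velocities': array([ 0.00020237, -0.00033324, -0.00247356, -0.0006323 ,  0.00065817,
        0.0019739 ]), 'joint_torque': array([-4.77960675e-04, -4.98238599e+01, -3.90549624e+01, -3.52711495e-04,
        5.63493173e-03, -4.84922941e-05]), 'eef_pos': array([ 0.1380641 , -0.60894156,  0.1950168 ]), 'tcp_rot': array([-1.70878582,  1.56905643,  1.65563256]), 'ft_force': array([-0.41033295, -0.38974787,  0.43773091]), 'torque': array([-0.03797009, -0.02707713,  0.07349757]), 'opening': 0.0854488235663023}
```

View pics/top0.png

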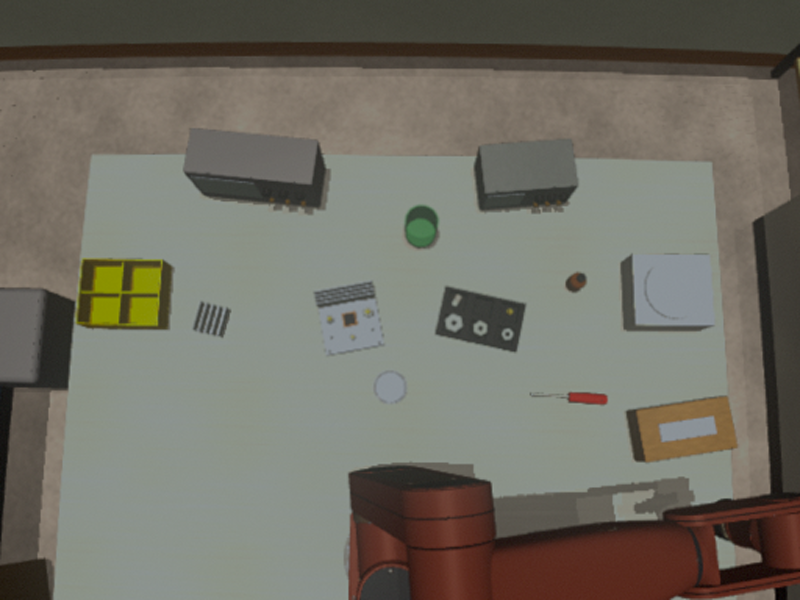

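View pics/scene0.png

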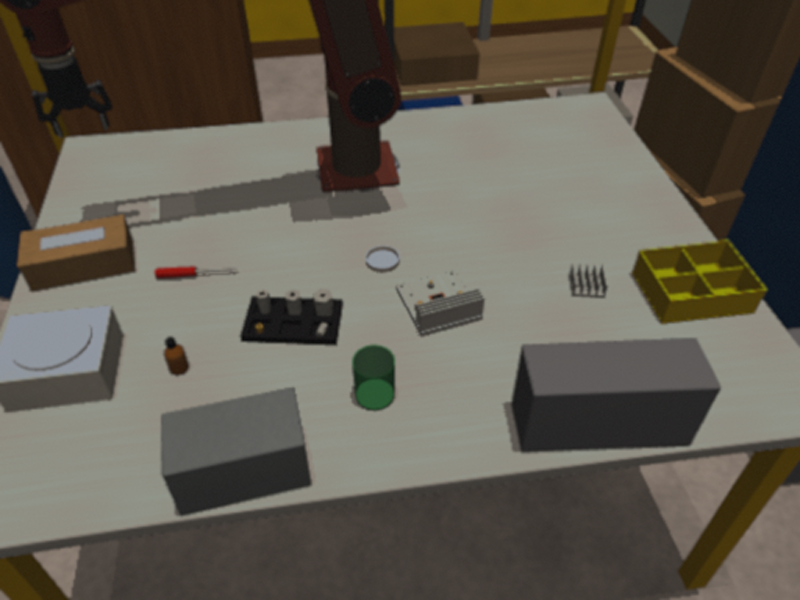

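Top view: heat sink around (350,320), with the fins at its top and the front nut near (352,338). The tray is around (480,318), with the large socket at (454,322), medium at (481,328) and small at (507,334). Next I'll make averaged, metric orthophotos from both cameras.

```bash
cat > cam.py <<'E'
from plant import *
import numpy as np, cv2
def avg(n,k=8):
    return np.mean([get_image(n)[0].astype(np.float32) for _ in range(k)],0)
def ortho(im,n,c,z,size,ppm=2):
    """top-down map at height z; size=(w,h) px; up = +x world, left = +y world; c = world xy of the centre"""
    K=get_calibration(n); T=np.linalg.inv(K["world_from_camera"])
    w,h=size; u,v=np.meshgrid(np.arange(w),np.arange(h))
    P=np.stack([c[0]-(v-h/2)/ppm/1e3, c[1]-(u-w/2)/ppm/1e3, np.full(u.shape,z)],-1).reshape(-1,3)
    p=cv2.projectPoints(P,cv2.Rodrigues(T[:3,:3])[0],T[:3,3],K["intrinsics"],K["dist_coeffs"])[0].reshape(h,w,2).astype(np.float32)
    return cv2.remap(im,p[...,0],p[...,1],cv2.INTER_CUBIC)
def ray(n,uv,z):
    K=get_calibration(n);M=K["world_from_camera"]
    x=cv2.undistortPoints(np.array([[uv]],float),K["intrinsics"],K["dist_coeffs"])[0,0]
    d=M[:3,:3]@[*x,1]; o=M[:3,3]; return o+d*(z-o[2])/d[2]
E
python3 - <<'E'
from cam import *
s=.64
H=ray("top",(350*s,325*s),.014);Tr=ray("top",(480*s,319*s),.018);print(H,Tr)
np.save("c.npy",[H[:2],Tr[:2]])
I={n:avg(n) for n in("top","scene")}
np.savez("avg.npz",**I)
rows=[]
for n in I:
    t=[ortho(I[n],n,H,.014,(370,300)),ortho(I[n],n,Tr,.018,(430,300))]
    rows.append(np.hstack([np.clip((x-x.min())*255/np.percentile(x,99.5),0,255) for x in t]))
cv2.imwrite("pics/ortho.png",np.vstack(rows)[:,:,::-1])
E
```

```text
[0.53617231 0.11223338 0.014     ] [ 0.55438552 -0.19746283  0.018     ][ WARN:0@12.494] global loadsave.cpp:1063 imwrite_ Unsupported depth image for selected encoder is fallbacked to CV_8U.
```

View pics/ortho.png

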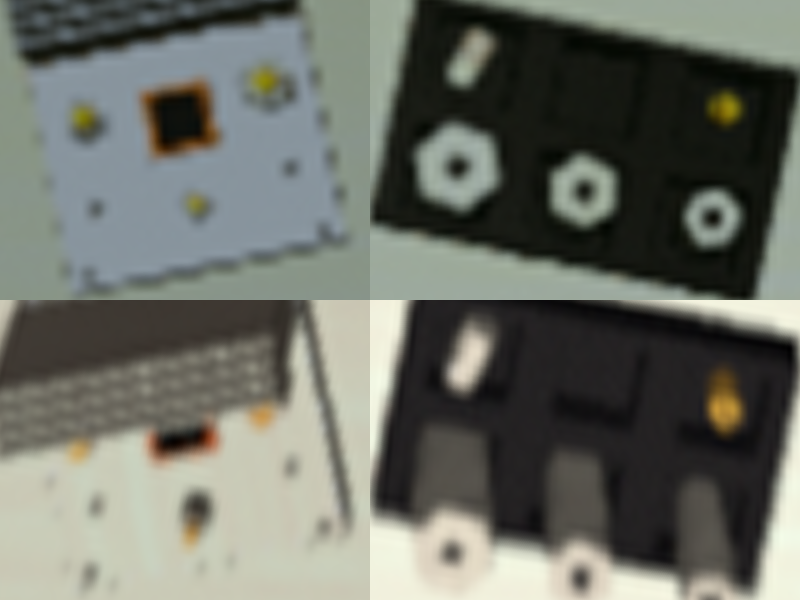

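The top orthophoto shows the front stud tip at (197,205), and its nut looks the smallest of the three. The plate's front corners are at (75,292) and (347,240), so the sink's yaw is about 11°. The sockets stand left to right as large, medium and small. I'll refine the positions by fitting.

```bash
cat > fit.py <<'E'
from cam import *
from scipy.optimize import minimize
def hexmask(x,y,cx,cy,yaw,af):
    d=np.max([np.abs((x-cx)*np.cos(yaw+k*np.pi/3)+(y-cy)*np.sin(yaw+k*np.pi/3)) for k in range(3)],0)
    return np.clip((af/2-d)*2000+.5,0,1)
def fithex(im,n,c,af,z,win=.024,hole=.010):
    s=int(win*2*2000); g=ortho(im,n,c,z,(s,s)).mean(-1); best=None
    v,u=np.mgrid[:s,:s]; X=c[0]-(v-s/2)/2000; Y=c[1]-(u-s/2)/2000
    W=np.hypot(X-c[0],Y-c[1])<af*.5+.006
    def cost(p):
        m=hexmask(X,Y,p[0],p[1],p[2],af)-(np.hypot(X-p[0],Y-p[1])<p[3])
        m=cv2.GaussianBlur(m.astype(np.float32),(0,0),3.2)[W]
        A=np.c_[m,np.ones(m.size)]; r=np.linalg.lstsq(A,g[W],rcond=None)
        return float(r[1][0])/W.sum()
    for y0 in np.radians([-20,0,20]):
        r=minimize(cost,[c[0],c[1],y0,hole/2],method="Nelder-Mead",options=dict(initial_simplex=[[c[0],c[1],y0,.005],[c[0]+.003,c[1],y0,.005],[c[0],c[1]+.003,y0,.005],[c[0],c[1],y0+.2,.005],[c[0],c[1],y0,.003]]))
        if best is None or r.fun<best.fun: best=r
    return best.x[:2],(np.degrees(best.x[2])+30)%60-30,best.fun
E
python3 - <<'E'
from fit import *
I=np.load("avg.npz"); H,Tr=np.load("c.npy")
def w(c,u,v,u0,w_,h_): return np.array([c[0]-(v-h_/2)/2000,c[1]-(u-u0-w_/2)/2000])
def lift(n,p,z0,z1):   # the point at height z1 on the ray that hits p at z0
    o=get_calibration(n)["world_from_camera"][:3,3]; return p+(o[:2]-p)*(z1-z0)/(o[2]-z0)
px={"top":[(458,167),(583,190),(712,217)],"scene":[(452,252),(580,277),(708,300)]}
for n in px:
    for (u,v),af in zip(px[n],(.037,.030,.024)):
        p=lift(n,w(Tr,u,v,370,430,300),.018,.056)
        if n=="scene" : p=top[af] 
        else: top=globals().get("top",{}); top[af]=p
        print(n,af,p.round(4),*fithex(I[n],n,p,af,.056))
# stud tip: yellowness centroid at z=.030
for n in I:
    p0=np.array([.507,.105]) ; s=120
    g=ortho(I[n],n,p0,.030,(s,s),4); yl=g[...,:2].mean(-1)-g[...,2]
    yl=np.clip(yl-np.percentile(yl,60)-.35*(yl.max()-np.percentile(yl,60)),0,None)
    v,u=np.mgrid[:s,:s]; print(n,"tip",p0[0]-((v*yl).sum()/yl.sum()-s/2)/4000,p0[1]-((u*yl).sum()/yl.sum()-s/2)/4000)
# tiles: sockets z=.056 both cams and nut closeups
P=top
t=[ortho(I[n],n,q,z,(266,300),5) for n in I for q,z in ((np.array([.507,.105]),.026),(P[.024],.056),(P[.030],.056))]
t=[np.clip((x-x.min())*255/(x.max()-x.min()),0,255) for x in t]
cv2.imwrite("pics/close.png",np.vstack([np.hstack(t[:3]),np.hstack(t[3:])])[:,:,::-1].astype(np.uint8))
E
```

```text
top 0.037 [ 0.5402 -0.131 ] [ 0.54062271 -0.13049859] -21.21306726247505 28.578607886777647
top 0.03 [ 0.529 -0.192] [ 0.52864365 -0.19210873] -28.44343569418345 31.153328575154333
top 0.024 [ 0.5158 -0.255 ] [ 0.51555501 -0.25502827] 6.547226542396878 43.24983254536824
scene 0.037 [ 0.5402 -0.131 ] [ 0.53663048 -0.12914639] -14.841485308564614 318.34597575910345
scene 0.03 [ 0.529 -0.192] [ 0.52534722 -0.19168461] 29.093849240757876 450.35295623681367
scene 0.024 [ 0.5158 -0.255 ] [ 0.52540135 -0.25499211] -0.13252662541490778 211.05333707051213
top tip 0.50727298374774 0.10578928324267113
scene tip 0.5101192294925433 0.10583755280228302
```

View pics/close.png

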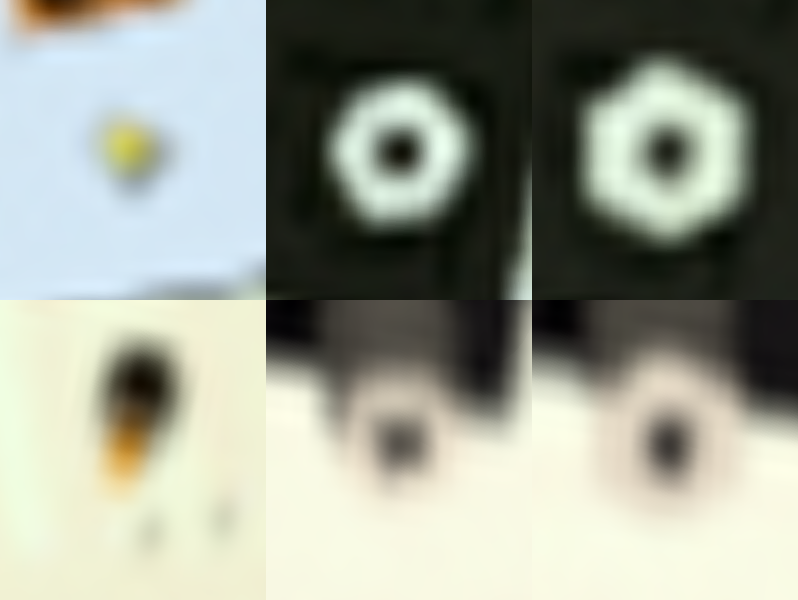

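The top view gives the small socket at (0.5156, −0.255), with a flat normal at about 6.5°. The scene view of its drive hole (400,442) gives x = 0.517 and the same y. The stud tip is at about (0.507, 0.1055), and the nut looks like the 13 mm one. I'll try the small socket first.

```bash
cat > rob.py <<'E'
from plant import *
import numpy as np
def ori(jaw_deg): return [0,np.pi/2,np.radians(jaw_deg-90)]   # jaws open along world direction jaw_deg
def st(tag=""):
    o=observe(); print(tag,"t",round(o["time_s"],2),"p",o["eef_pos"].round(4),"F",o["ft_force"].round(1),"M",o["torque"].round(2),"open",round(o["opening"],4)); return o
E
python3 - <<'E'
from rob import *
for j in (6.5,186.5):
    print(j,[inverse_kinematics(p,ori(j)) for p in ([.5163,-.255,.12],[.507,.1055,.12])])
E
```

```text
6.5 [array([-5.95678726e-01,  1.69726841e-01,  1.73213668e+00, -4.44089210e-16,
        1.23972914e+00, -7.09125128e-01]), array([ 5.27918183e-02,  3.29515634e-02,  1.88030238e+00, -4.44089210e-16,
        1.22833871e+00, -6.06545831e-02])]
186.5 [array([-0.59567873,  0.16972684,  1.73213668,  0.        ,  1.23972914,
        2.43246753]), None]
```

```bash
python3 - <<'E'
from rob import *
gripper_to(.046,60)
movep([.5163,-.255,.10],ori(6.5)); st("above")
print(move_l([.5163,-.255,.023],feed=.08,max_force=8)); st("down")
gripper_to(.0,60); st("grip")
move_l([.5163,-.255,.13],feed=.12); st("up")
from cam import avg,ortho,cv2
I={n:avg(n,4) for n in("top","scene")}; np.savez("held.npz",**I)
t=[ortho(I[n],n,[.5163,-.255],.05,(400,400),2) for n in I]
cv2.imwrite("pics/held.png",np.hstack(t)[:,:,::-1].clip(0,255).astype(np.uint8))
E
```

```text
above t 3.28 p [ 0.5162 -0.2561  0.1003] F [-0.7 -0.8 -1.7] M [-0.05 -0.    0.02] open 0.0459
False
down t 4.39 p [ 0.5168 -0.2554  0.0237] F [0.5 0.6 0.1] M [0.   0.01 0.01] open 0.0457
grip t 4.89 p [ 0.5163 -0.255   0.0231] F [0.8 0.2 0.5] M [-0.03 -0.03  0.02] open 0.0001
up t 5.93 p [ 0.5157 -0.2546  0.129 ] F [0.3 0.9 0.2] M [0.02 0.01 0.02] open 0.0005
```

View pics/held.png

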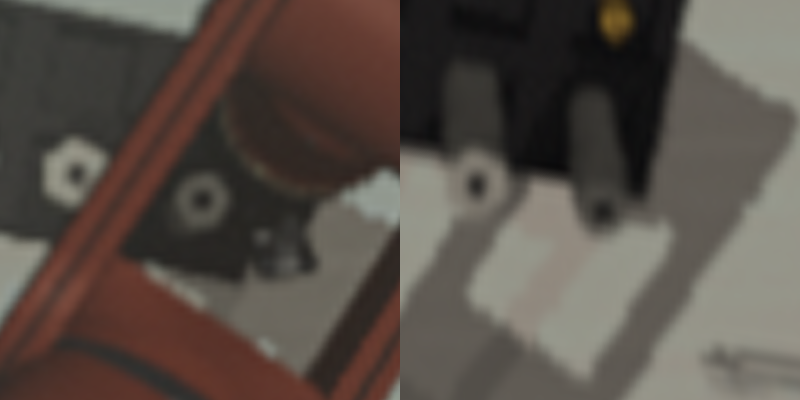

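The fingers shut on nothing. The small socket still stands in its pocket at (202,200), and in the top view the gripper appears to the right of and below it. I'll compare where the gripper looks to be with what the state reports.

```bash
python3 - <<'E'
from cam import *
I=np.load("held.npz"); o=observe(); print(o["eef_pos"],o["tcp_rot"],o["q"])
t=[]
for n,(W) in (("top",260),("scene",260)):
    K=get_calibration(n);T=np.linalg.inv(K["world_from_camera"])
    P=np.array([[.5157,-.2546,.129],[.5157,-.2546,.25]])
    p=cv2.projectPoints(P,cv2.Rodrigues(T[:3,:3])[0],T[:3,3],K["intrinsics"],K["dist_coeffs"])[0][:,0]; print(n,p)
    u,v=np.round(p[0]).astype(int); u0=max(0,min(512-130,u-65)); v0=max(0,min(384-195,v-97))
    print(n,"crop origin",u0,v0,"x3")
    c=np.clip(I[n][v0:v0+195,u0:u0+130]*1.3,0,255).astype(np.uint8)
    c=cv2.resize(c,None,fx=3,fy=3,interpolation=cv2.INTER_CUBIC)
    q=(p-[u0,v0]+.5)*3
    for a in q: cv2.drawMarker(c,tuple(int(x) for x in a),(0,255,0),0,12,1)
    t.append(c)
cv2.imwrite("pics/chk.png",np.hstack(t)[:,:,::-1])
E
```

```text
[ 0.51617835 -0.25493599  0.1296916 ] [-2.30857643  1.57028954  2.51720965] [-5.95714913e-01  1.59976275e-01  1.72392702e+00  1.52665035e-05
  1.25819593e+00 -7.09116715e-01]
top [[327.49309632 210.57278583]
 [333.64981629 205.36289498]]
top crop origin 262 114 x3
scene [[164.19298038 170.37183735]
 [158.09799393 139.79701064]]
scene crop origin 99 73 x3
```

View pics/chk.png

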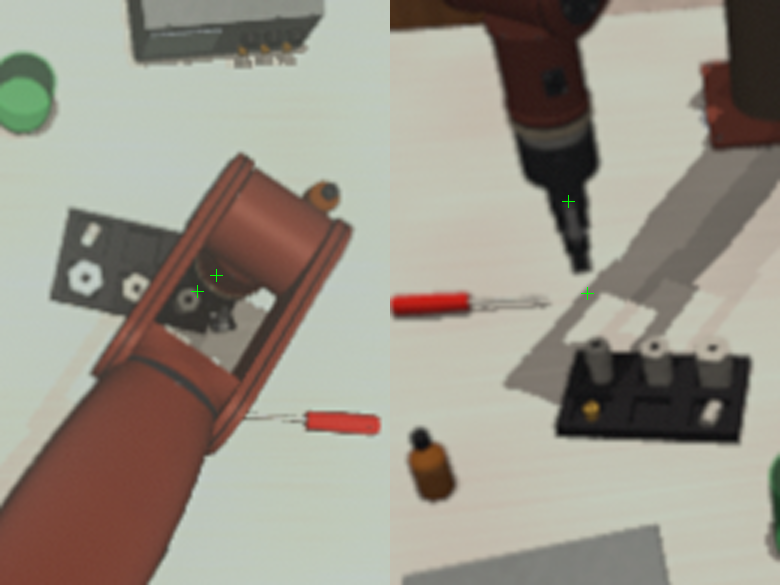

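The gripper points straight down, but its tips are not where the state puts them: they sit at (220,320) instead of (197,291) in the top view, and at (582,268) instead of (587,293) in the scene view. I'll triangulate to measure the discrepancy, and check the robot base and the start pose as well.

```bash
cat >> cam.py <<'E'
def proj(n,P):
    K=get_calibration(n);T=np.linalg.inv(K["world_from_camera"])
    return cv2.projectPoints(np.array(P,float).reshape(-1,3),cv2.Rodrigues(T[:3,:3])[0],T[:3,3],K["intrinsics"],K["dist_coeffs"])[0][:,0]
def tri(uv):
    A=[];b=[]
    for n,p in uv.items():
        a=ray(n,p,0.);o=get_calibration(n)["world_from_camera"][:3,3];d=(a-o)/np.linalg.norm(a-o)
        M=np.eye(3)-np.outer(d,d);A.append(M);b.append(M@o)
    X=np.linalg.lstsq(np.vstack(A),np.hstack(b),rcond=None)[0]
    return X,{n:(proj(n,X)[0]-uv[n]).round(1) for n in uv}
E
python3 - <<'E'
from cam import *
print("tips now",tri({"top":(262+220/3,114+322/3),"scene":(99+(583-390)/3,73+269/3)}), "top only z=.13",ray("top",(262+220/3,114+322/3),.13))
print("start: reported tip in scene (800 scale)",proj("scene",[.138,-.609,.195])*1.5625,"seen ~ (81,126)", ray("scene",(81/1.5625,126/1.5625),.195))
print("base plate corners", [ray("scene",(u/1.5625,v/1.5625),.02).round(3) for u,v in ((318,150),(392,143),(398,185),(323,189))])
print("tray/beaker in both: standoff", ray("top",(301+211*0,0),.02)[0])
# depth check of the tip
_,d=get_image("top"); u,v=int(262+220/3),int(114+318/3); print("depth top",d[v-3:v+4,u-3:u+4].round(3))
E
```

```text
tips now (array([ 0.47848684, -0.26854513,  0.13183811]), {'top': array([-3.5, -0.1]), 'scene': array([-3.8, -0.2])}) top only z=.13 [ 0.47851417 -0.28103762  0.13      ]
start: reported tip in scene (800 scale) [[ 90.54028747 149.66413736]] seen ~ (81,126) [ 0.03080874 -0.64577557  0.195     ]
base plate corners [array([-0.062, -0.097,  0.02 ]), array([-0.064,  0.108,  0.02 ]), array([0.133, 0.094, 0.02 ]), array([ 0.12 , -0.098,  0.02 ])]
tray/beaker in both: standoff 1.4050947503202755
depth top [[1.392 1.383 1.372 1.359 1.361 1.362 1.38 ]
 [1.374 1.373 1.376 1.36  1.36  1.361 1.376]
 [1.377 1.375 1.378 1.362 1.362 1.36  1.375]
 [1.372 1.371 1.377 1.367 1.361 1.368 1.369]
 [1.37  1.368 1.37  1.368 1.368 1.361 1.365]
 [1.369 1.365 1.365 1.368 1.362 1.366 1.364]
 [1.377 1.365 1.365 1.369 1.37  1.375 1.368]]
```

The top-view point was the gripper body (the depth puts it at about z = 0.25), so that reading was wrong. The depth images can give the tip position directly.

```bash
cat >> cam.py <<'E'
def cloud(n,d):
    K=get_calibration(n);h,w=d.shape;v,u=np.mgrid[:h,:w]
    x=cv2.undistortPoints(np.stack([u,v],-1).reshape(-1,1,2).astype(float),K["intrinsics"],K["dist_coeffs"]).reshape(h,w,2)
    P=np.concatenate([x,np.ones((h,w,1))],-1)*d[...,None]; M=K["world_from_camera"]
    return P@M[:3,:3].T+M[:3,3]
E
python3 - <<'E'
from cam import *
_,d=get_image("scene"); C=cloud("scene",d)
for v in range(134,168,3):
    print(v,[tuple((C[v,u]*1000).round().astype(int)) for u in range(156,170,2)])
d0=np.load("scene.npz")["d"]; C0=cloud("scene",d0)
print("start: points 0.1<z<.35 near gripper")
m=(C0[...,1]<-.5)&(C0[...,0]<.35)&(d0>0)
for a,b in ((.12,.15),(.15,.18),(.18,.2),(.2,.22),(.22,.25),(.25,.28),(.28,.32)):
    q=C0[m&(C0[...,2]>a)&(C0[...,2]<b)]; print(a,len(q),q.mean(0).round(3) if len(q) else "",q.min(0).round(3) if len(q) else "",q.max(0).round(3) if len(q) else "")
_,dt=get_image("top"); Ct=cloud("top",dt)
for n,X,dd in(("scene",C,d),("top",Ct,dt)):
    m=(abs(X[...,0]-.5)<.12)&(abs(X[...,1]+.265)<.1)&(dd>0)
    for a in np.arange(.08,.3,.03):
        q=X[m&(X[...,2]>a)&(X[...,2]<a+.03)]; print(n,a.round(2),len(q),q.min(0).round(3) if len(q) else "",q.max(0).round(3) if len(q) else "")
E
```

```text
134 [(np.int64(556), np.int64(-252), np.int64(301)), (np.int64(558), np.int64(-247), np.int64(302)), (np.int64(551), np.int64(-242), np.int64(296)), (np.int64(551), np.int64(-237), np.int64(296)), (np.int64(152), np.int64(-270), np.int64(-1)), (np.int64(144), np.int64(-263), np.int64(-7)), (np.int64(150), np.int64(-255), np.int64(-4))]
137 [(np.int64(555), np.int64(-254), np.int64(290)), (np.int64(553), np.int64(-249), np.int64(288)), (np.int64(557), np.int64(-243), np.int64(290)), (np.int64(530), np.int64(-240), np.int64(269)), (np.int64(531), np.int64(-235), np.int64(270)), (np.int64(175), np.int64(-262), np.int64(1)), (np.int64(167), np.int64(-255), np.int64(-5))]
140 [(np.int64(555), np.int64(-256), np.int64(280)), (np.int64(554), np.int64(-251), np.int64(278)), (np.int64(555), np.int64(-245), np.int64(279)), (np.int64(557), np.int64(-239), np.int64(280)), (np.int64(534), np.int64(-236), np.int64(261)), (np.int64(188), np.int64(-263), np.int64(-3)), (np.int64(194), np.int64(-255), np.int64(0))]
143 [(np.int64(563), np.int64(-257), np.int64(275)), (np.int64(559), np.int64(-252), n
[... 3586 characters left out ...]
163] [ 0.527 -0.247  0.169]
scene 0.17 48 [ 0.52  -0.264  0.17 ] [ 0.535 -0.243  0.198]
scene 0.2 17 [ 0.523 -0.267  0.208] [ 0.563 -0.238  0.23 ]
scene 0.23 112 [ 0.506 -0.271  0.23 ] [ 0.584 -0.234  0.26 ]
scene 0.26 106 [ 0.514 -0.273  0.261] [ 0.574 -0.233  0.289]
scene 0.29 214 [ 0.519 -0.29   0.29 ] [ 0.562 -0.217  0.32 ]
top 0.08 0  
top 0.11 0  
top 0.14 1 [ 0.516 -0.244  0.164] [ 0.516 -0.244  0.164]
top 0.17 2 [ 0.507 -0.248  0.175] [ 0.511 -0.245  0.178]
top 0.2 10 [ 0.478 -0.254  0.212] [ 0.495 -0.244  0.229]
top 0.23 50 [ 0.458 -0.273  0.231] [ 0.487 -0.245  0.26 ]
top 0.26 34 [ 0.458 -0.269  0.26 ] [ 0.486 -0.247  0.289]
top 0.29 33 [ 0.481 -0.271  0.295] [ 0.519 -0.216  0.32 ]
```

By depth the gripper's x and y agree with the state, but its tips are at z ≈ 0.163 against a reported 0.129. The reported TCP height is therefore about 33 mm too low, which is why the fingers shut just above the socket. I'll calibrate this with a gentle touch on a free patch of bench.

```bash
python3 - <<'E'
from rob import *
movep([.425,-.16,.05],ori(6.5))
print(move_l([.425,-.16,-.012],feed=.08,max_force=6)); st()
print(move_l([.425,-.16,-.06],feed=.02,max_force=6)); st("touch")
move_l([.425,-.16,.05],feed=.15); st()
E
```

```text
False
 t 8.07 p [ 0.4255 -0.1603 -0.0116] F [0.1 0.2 0.3] M [-0.01 -0.03 -0.07] open 0.0001
True
touch t 9.35 p [ 0.425  -0.16   -0.0353] F [-1.7  0.2  6.9] M [0.11 0.18 0.04] open 0.0
 t 10.07 p [ 0.4244 -0.1597  0.0492] F [-0.1 -0.3  0.3] M [-0.04  0.01 -0.05] open 0.0
```

Contact came at reported z = −0.0353, so true height = reported + 0.035. I'll build that offset in and grasp again.

```bash
echo 'DZ=.035   # true TCP height = reported + DZ' >> rob.py; python3 - <<'E'
from rob import *
movep([.5163,-.255,.10-DZ],ori(6.5)); gripper_to(.046,60)
print(move_l([.5163,-.255,.022-DZ],feed=.08,max_force=8)); st("down")
gripper_to(.0,60); o=st("grip")
if o["opening"]>.015:
    move_l([.5163,-.255,.10-DZ],feed=.12); st("up")
    from cam import *
    I={n:get_image(n) for n in("top","scene")}
    np.savez("held2.npz",**{n:I[n][0].astype(float) for n in I})
    C=cloud("scene",I["scene"][1]); p=proj("scene",[.5163,-.255,.09])[0].astype(int)
    c=I["scene"][0][p[1]-45:p[1]+55,p[0]-60:p[0]+60]; print("origin",p-[60,45],"x5")
    cv2.imwrite("pics/held2.png",cv2.resize(c,None,fx=5,fy=5,interpolation=cv2.INTER_CUBIC)[:,:,::-1])
E
```

```text
False
down t 12.29 p [ 0.5169 -0.2554 -0.0123] F [0.2 0.1 0.5] M [0.   0.04 0.01] open 0.0461
grip t 12.61 p [ 0.5167 -0.2553 -0.0125] F [ 1.1 -0.   0.8] M [-0.04 -0.05  0.  ] open 0.0232
up t 13.41 p [ 0.5157 -0.2546  0.0642] F [-0.3 -0.9 -0.1] M [ 0.03 -0.    0.01] open 0.0231
origin [105 134] x5
```

View pics/held2.png

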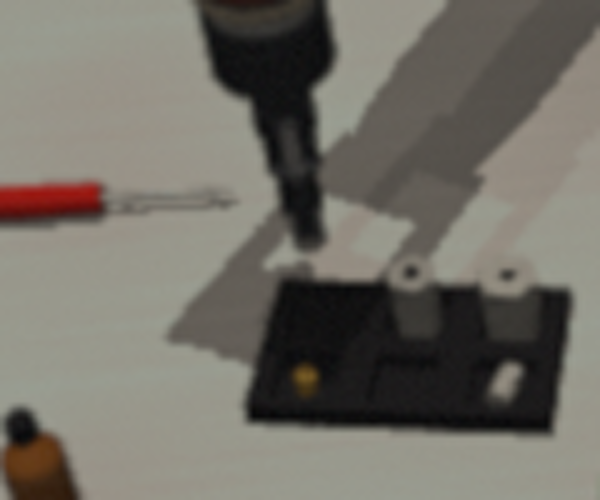

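The small socket is gripped: opening 23.2 mm against 24 mm flats. Its rim is at reported z + 0.0185, so it is seated when the reported z is about −0.0045. On to the nut.

```bash
echo 'RIM=.0185  # rim height = reported z + RIM for the small socket as gripped' >> rob.py; python3 - <<'E'
from rob import *
x,y=.5072,.1055
movep([x,y,.10],ori(11)); move_l([x,y,.040-RIM],feed=.15); st("hover")
print(move_l([x,y,.0135-RIM],feed=.025,max_force=10)); o=st("down"); print("rim z",o["eef_pos"][2]+RIM)
E
```

```text
hover t 15.54 p [0.5078 0.1051 0.022 ] F [-0.3 -0.5 -0.9] M [ 0.01 -0.04  0.02] open 0.0231
False
down t 16.75 p [ 0.5068  0.1057 -0.0047] F [-4.   1.3  5.5] M [0.19 0.81 0.01] open 0.0232
rim z 0.013754057763473295
```

It went right down: rim at z ≈ 0.0138, plate at 0.014. I'll confirm that it is captured on the nut with a lateral feel, centre it, press it on the plate and look.

```bash
python3 - <<'E'
from rob import *
x,y=.5072,.1055; z=.0135-RIM
lim={}
for k,(dx,dy) in dict(xm=(-1,0),xp=(1,0),ym=(0,-1),yp=(0,1)).items():
    hit=move_l([x+dx*.005,y+dy*.005,z],feed=.01,max_force=12)
    o=st(k); lim[k]=(o["eef_pos"][0 if dx else 1],hit); 
    move_l([x,y,z],feed=.02)
cx=(lim["xm"][0]+lim["xp"][0])/2; cy=(lim["ym"][0]+lim["yp"][0])/2; print(lim,cx,cy)
move_l([cx,cy,z],feed=.02); st("centred")
print(move_l([cx,cy,z-.004],feed=.01,max_force=12)); o=st("pressed"); print("rim",o["eef_pos"][2]+RIM)
from cam import *
t=[]
for n in("top","scene"):
    im=get_image(n)[0]; p=proj(n,[cx,cy,.04])[0].astype(int)
    t.append(cv2.resize(im[p[1]-50:p[1]+50,p[0]-40:p[0]+40],None,fx=5,fy=5,interpolation=cv2.INTER_CUBIC))
cv2.imwrite("pics/seat.png",np.hstack(t)[:,:,::-1])
E
```

```text
xm t 17.15 p [ 0.5059  0.1057 -0.0045] F [1.7 0.4 0.9] M [ 0.02 -0.31  0.01] open 0.0237
xp t 17.74 p [ 0.5067  0.1057 -0.0048] F [-2.6 -0.2  7.2] M [0.04 0.29 0.01] open 0.023
ym t 18.36 p [ 0.5066  0.1056 -0.0047] F [-0.3  3.5  4.3] M [0.44 0.08 0.  ] open 0.023
yp t 19.02 p [ 0.5066  0.1066 -0.0048] F [-1.1 -2.4  5. ] M [-0.39  0.17  0.04] open 0.0234
{'xm': (np.float64(0.5059455817726611), True), 'xp': (np.float64(0.5067396218109461), True), 'ym': (np.float64(0.10559327889212142), True), 'yp': (np.float64(0.10655119416330727), True)} 0.5063426017918036 0.10607223652771434
centred t 19.52 p [ 0.5066  0.106  -0.0048] F [-1.7  1.   4.9] M [-0.05  0.14 -0.  ] open 0.0228
True
pressed t 19.76 p [ 0.5066  0.106  -0.0048] F [-0.9  0.3  5.7] M [-0.01  0.25 -0.01] open 0.0233
rim 0.013739515328871809
```

View pics/seat.png

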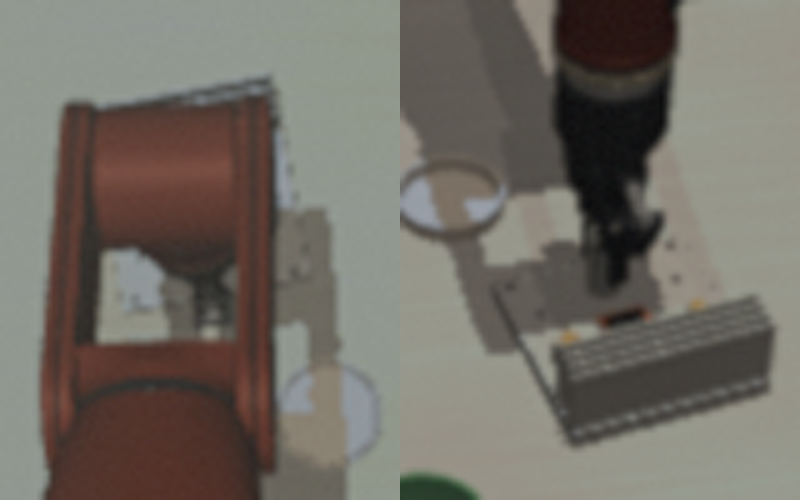

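```bash
python3 - <<'E'
from rob import *
hold(.3); o=st("final"); print(job_done())
E
```

```text
final t 20.16 p [ 0.5066  0.106  -0.0048] F [-1.9 -0.8  5.5] M [-0.07  0.19  0.02] open 0.0229
the job is handed in; nothing more can be done
None
```

The small socket fits the front nut. I handed in at about 20 s, with the arm still gripping that socket, fully seated on the nut and lightly pressed down. It went on at the first try, so I never took the medium and large sockets out of the tray.

**Last checks:**
- **Depth:** the rim was at about 13.7 mm and the plate's top is at 14 mm, so the mouth is on the plate. The downward push was about 5.5 N.
- **Capture on the nut:** the socket was stopped in all four sideways directions after about 0.5 mm. That fits a snug 13 mm nut.
- **Grip:** the fingers read 22.9 mm on the 24 mm head, held at 60 N.
- **Final picture:** it shows the gripper over the front stud, but the arm hides the socket's rim. Seating therefore rests on height and force, not on sight.

**What disagreed:**
- **Reported height:** the reported tool height was 35 mm lower than the real one. Because of this, my first grasp shut on nothing just above the socket and moved nothing. I measured the offset with a gentle touch on the bench (about 7 N) and corrected for it.
- **Cameras:** the two cameras differed by 1–3 mm in x.

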